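# Load a wooden ball into the lifting pot and hold it up on the cam

### The job

Take the large wooden ball from the tray and lower it gently, without dropping it or pressing it down hard, into the deep black pot so that it sits in the ring on the pot's floor, and let go of it. Then take the pot's sprung cam lever by its upright handle, turn it to its highest lift point, where the lever lies straight over the fixed tongue and the ball stands highest (not short of it and not past it), and finish while still holding it there, so that a colleague can work on the ball. Leave the two small balls and everything else on the table where they are.

Things in the scene. Friction and masses are not known exactly. Their poses are not given: they have to be found in the camera images.
- lift_pot: The fixed lifting fixture: round aluminium base plate (166 mm across, 10 mm high), on it a steel cam collar (160 mm across, up to about 33 mm high) and a round black open pot (outside 148 mm, inside 140 mm across), rim 100 mm above the table. Origin on the pot's axis at table height, z up. A horizontal tongue sticks out of the base to mark the highest lift.
- pot_rim (a point): Centre of the pot's mouth, 100 mm above the table.
- tongue_tip (a point): Outer end of the aluminium tongue (22 mm wide, 10 mm high), on its upper side, 160 mm from the pot's axis. Seen from above, the lever's handle lies on the line from the pot's axis to this point at the highest lift.
- seat: The plywood disc (134 mm across) that is the pot's rising floor, with a plywood ring on it (outside 56 mm, inside 40 mm across, 9 mm high) in which the large ball sits. Origin on the pot's axis, 35 mm below the disc's upper face; z up.
- seat_floor (a point): Centre of the disc's upper face, on the pot's axis, where the ball's lowest point rests: 35 mm above the table (65 mm below the rim) with the lever at rest, 70 mm at the highest lift. The seated large ball's centre is 25 mm above this point; 20 to 29 mm with its sideways offset under 6 mm counts as seated.
- cam_turn (a joint): Angle of the cam lever, rad, growing counterclockwise seen from above. 0 at its rest stop, 1.2 at the highest lift (35 mm), straight over the tongue; end stop at 1.75. Beyond 1.2 the seat sinks again. A spring always turns it back towards 0 (about 1 N at the handle at rest, 3.3 N at the highest lift), so it returns when let go. Lever level, 20 mm wide, top 26 mm above the table.
- cam_lever: The lever: cam collar and arm with its upright handle, a round black plastic post 20 mm thick, standing 88 mm clear above the arm, top 114 mm above the table. Origin on the pot's axis at table height; as the lever turns the post moves on a circle of radius 135 mm about the pot's axis.
- grip_top (a point): Centre of the handle's top, 114 mm above the table; the post reaches straight down from it.
- ball_tray: Fixed plywood tray 80 x 250 mm, 9 mm high, long side along its y axis, with three through holes (40 mm across, 80 mm apart in y) in which the balls stand on the table. Origin at the centre of its underside.
- big_ball: The large wooden ball, 50 mm across, about 40 to 75 g; the only one of this size, in any of the three holes. Its origin turns as it rolls; use point big_ball_center.
- big_ball_center (a point): Centre of the large ball (25 mm above the table at the start).
- small_ball_a_center (a point): Centre of a small wooden ball, 38 mm across, in the tray (bystander).
- small_ball_b_center (a point): Centre of the other small wooden ball, 38 mm across, in the tray (bystander).
- can: Aluminium drink can, 66 mm across, 155 mm high (bystander). Origin under its centre.
- takeaway_cup: Clear cup with a black lid, 96 mm across, 113 mm high (bystander). Origin under its centre.
- phone: Phone lying flat, 74 x 150 x 9 mm (bystander). Origin under its centre, long side along y.
- tape_roll: Black roll of tape, 68 mm across, 18 mm high (bystander). Origin under its centre.
- print_box: Small open black box 70 x 55 x 45 mm (bystander). Origin under its centre.
- wrench: Steel wrench lying flat (bystander).
Not all that is in view belongs to the job. What is shaped like the big_ball but red is not meant.

How it is judged:
By the outcome, as a careful person would: the job done as asked, in the order asked, and still so for the second after the job is handed in, while the arm keeps its last pose, push and grip.
It also fails if it takes over 53 s, if anything falls off the work surface, if the arm or the gripper's body presses on something with over 40 N, if the wrist force passes 120 N, or if a joint passes its speed limit or range.

### The arm

A 7-joint arm with a two-finger parallel gripper is mounted at the origin on the work surface. World frame = base frame: x ahead of the robot, y to its left, z up, the work surface at z = 0. Lengths are in m, angles in rad, forces in N, time in s.
With the tool pointing down it reaches from about 0.4 to 0.85 m from the base axis. Payload 10.4 kg.
Tool frame: the origin (TCP) lies midway between the tips of the shut fingers; the grasp point (between the pads) lies 19 mm behind it (manip.hold_point_z is the distance from the TCP to the grasp point, in m); z points along the fingers, y is the line along which they close (so a half turn about z gives the same grasp; the last joint's range is limited). The gripper opens to 85 mm and grips with 20 to 120 N. Pads are 22 mm wide; open, the fingers measure 114 mm over their backs; the gripper's body (76 mm by 85 mm) begins 54 mm behind the grasp point. The pads swing forward as they close: fully open they stand 13 mm farther back than shut.
Start: joints at [1.253, 0.332, -0.065, 1.46, 0.022, 1.35, -0.088], TCP at [0.182, -0.598, 0.231] pointing down, gripper open.
Joint ranges: [-2.6, 2.6], [-0.5, 2.12], [-1.47, 1.34], [0.16, 2.42], [-1.27, 4.41], [0.06, 2.06], [-2.6, 2.6]. Speed limits (rad/s): [2.22, 2.22, 2.79, 2.79, 3.14, 3.14, 3.14].

### API

Orientations are given as a unit quaternion [x, y, z, w].
In Python, from workcell import manip, eyes, job gives the robot as it stands.
- The arm moves only by the shell command python3 -m crank 'ROWS' [FORCE]. ROWS is JSON, a list that holds one entry, the list of rows, each a list of 7 numbers: the finger opening in cm, from 0 to 8.54, then the shift along the world's x, y, z in cm, then the turn, a rotation vector about the world's x, y, z in degrees. In form: [[[hand, x, y, z, ax, ay, az], ...]]. A call has 1 to 20 rows; each row shifts and turns the commanded pose from where the row before left it; what a row does not reach is not made up. A row lasts 1/8 s, in which the tool goes at most 62.5 mm and 10.7 degrees, less where a joint would pass 70% of its speed; a pose out of reach is approached as far as the arm can. A call with a gripper value outside its range is refused whole. The fingers move at their own pace and stop on an object; FORCE is the grip in N (left out, the last holds). Time passes only in rows, so rows that do not move let the fingers close. It gives the time, the measured TCP pose, the force, the opening and the grip force at its end, in the units of the state.
- manip.get_obs(): the state, without advancing time (a new reading comes with each control period).
- eyes.camera(name): name is "side" or "top"; returns (picture, depth): 400x640x3 uint8, red, green, blue; 400x640 float32, m along the optical axis (not along the pixel's ray), 0 where there is no reading.
- eyes.camera_params(name): a dict with "fx", "fy", "cx", "cy" (pixels), "world_from_camera" (4x4, takes a point from camera to world coordinates). Camera axes: x right, y down, z forward; pixel columns grow to the right and rows downward; lengths in m; the calibration is good to about 2 mm. A picture is of the moment at which its call begins. camera_params takes no time and is no camera call.
- job.hand_in(): hands the job in; it is judged then, once.
The state is a dict: "clock": time; "joint_pos": joint angles; "joint_velocities": joint speeds; "tau": joint torques, N m; "position": TCP position; "ee_rot": TCP orientation; "ft_force": force on the tool from outside, world axes, zero at the start; "torque": the same for the moment, N m; "grip_width": opening from 0.0 (shut) to 1.0 (fully open); "grasp_force": force on a finger pad.
Only numpy, scipy, OpenCV 4.12 (cv2) and the standard library are available. Lean on these libraries where they do the work, as an engineer would, in place of code of your own. Each camera call takes 0.05 s, during which the arm holds its last target. There are 200 camera calls.

## Working session

There is one attempt and no reset: what is moved stays moved. The work goes in short steps, Python scripts to look and compute and a shell command to move; the robot and the scene stay as the last step left them, time stands still between calls to the robot, and variables do not carry over. Pictures are saved under pics/ and viewed, at most 10 in all, crops included, and the job is handed in when it is done.

```bash
mkdir -p pics; cat > h.py <<'E'
import numpy as np, cv2
from workcell import manip, eyes, job
def snap(n,f):
    p,d=eyes.camera(n); cv2.imwrite(f'pics/{f}.png',p[:,:,::-1]); np.savez(f'pics/{f}.npz',p=p,d=d); return p,d
def cloud(n,d):
    c=eyes.camera_params(n); v,u=np.mgrid[:400,:640]
    P=np.stack([(u-c['cx'])/c['fx']*d,(v-c['cy'])/c['fy']*d,d,np.ones_like(d)],-1)
    W=(P@np.array(c['world_from_camera']).T)[...,:3]; W[d==0]=np.nan; return W
E
python3 - <<'E'
from h import *
for n in('top','side'):
    snap(n,n+'0'); print(eyes.camera_params(n))
print(manip.get_obs(),manip.hold_point_z)
E
```

```text
{'fx': 466.80878579937377, 'fy': 466.80878579937377, 'cx': 322.29094503022395, 'cy': 199.86141783349456, 'world_from_camera': array([[ 0.00325469, -0.98181454,  0.1898147 ,  0.32622195],
       [-0.99963774, -0.00826568, -0.0256137 , -0.05742045],
       [ 0.02671685, -0.18966257, -0.98148577,  1.31770046],
       [ 0.        ,  0.        ,  0.        ,  1.        ]])}
{'fx': 466.260997192259, 'fy': 466.260997192259, 'cx': 319.4385072282417, 'cy': 204.34575052531375, 'world_from_camera': array([[ 0.98825189, -0.11022559,  0.10587034,  0.41224883],
       [-0.15262854, -0.74768085,  0.64628002, -0.83736825],
       [ 0.00792063, -0.65484629, -0.75572059,  1.00968475],
       [ 0.        ,  0.        ,  0.        ,  1.        ]])}
{'clock': 0.1, 'joint_pos': array([ 1.253367  ,  0.33280394, -0.0646977 ,  1.46086088,  0.02158009,
        1.34989439, -0.08846978]), 'joint_velocities': array([ 0.00119762, -0.00191678, -0.00163314, -0.00260647,  0.00144104,
        0.00166773,  0.00044025]), 'tau': array([ 1.75266643e-03, -6.26747274e+01,  4.94772813e-02, -3.92426598e+01,
        1.64087140e-02,  6.94291550e-03, -3.07413598e-05]), 'position': array([ 0.18151467, -0.59770971,  0.23059674]), 'ee_rot': array([ 9.89150766e-01,  1.46902547e-01, -1.12631038e-04, -6.26019542e-04]), 'ft_force': array([-0.51652514, -0.14320446, -1.33760684]), 'torque': array([-0.05644401, -0.0129757 ,  0.00599793]), 'grasp_force': 0.0, 'grip_width': 0.9970991392815602} 0.0187
```

View pics/top0.png

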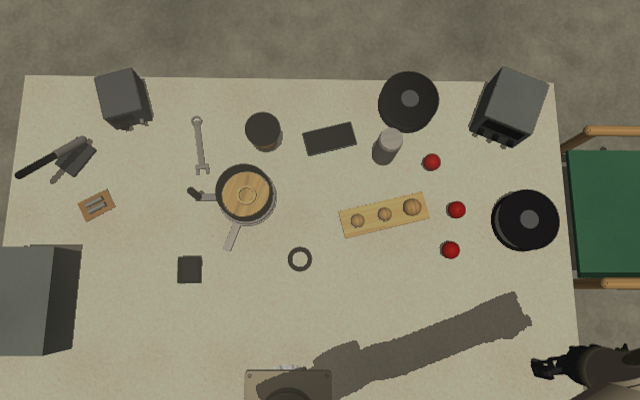

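View pics/side0.png

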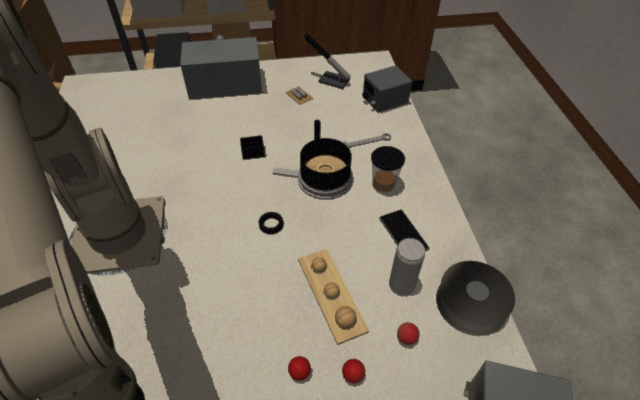

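The top view shows three candidate wooden balls in the tray, at (358,220), (385,214) and (412,207). The one at (412,207) is clearly the largest, so it fits the 50 mm description. The red balls at (432,162), (456,210) and (450,250) are decoys. The pot is at (246,193), its handle at (194,192) and its tongue tip at (231,247). I'll measure these and check one crop.

```bash
cat > m.py <<'E'
from h import *
from scipy.optimize import least_squares
D={n:np.load(f'pics/{n}0.npz') for n in('top','side')}
W={n:cloud(n,D[n]['d']) for n in D}
def sphere(n,u,v,r=13):
    w=W[n][v-r:v+r+1,u-r:u+r+1].reshape(-1,3); w=w[w[:,2]>.016]
    f=least_squares(lambda q:np.linalg.norm(w-q[:3],axis=1)-q[3],[*w.mean(0)-[0,0,.01],.022],loss='soft_l1',f_scale=.001)
    return f.x.round(4),len(w)
for u,v in((358,220),(385,214),(412,207)): print('top',sphere('top',u,v))
for u,v in((319,265),(332,291),(346,317)): print('side',sphere('side',u,v))
def circ(w):
    f=least_squares(lambda q:np.hypot(*(w[:,:2]-q[:2]).T)-q[2],[*w[:,:2].mean(0),.07],loss='soft_l1',f_scale=.001); return f.x.round(4),len(w)
for n,(u,v) in dict(top=(246,193),side=(326,162)).items():
    w=W[n][v-45:v+45,u-45:u+45].reshape(-1,3); print(n,'rim',circ(w[(w[:,2]>.096)&(w[:,2]<.105)]))
for n,(u,v) in dict(top=(193,191),side=(317,130)).items():
    w=W[n][v-14:v+14,u-14:u+14].reshape(-1,3); k=w[(w[:,2]>.108)&(w[:,2]<.12)]; print(n,'grip',np.median(k,0),np.ptp(k,0),len(k))
for n,(u,v) in dict(top=(232,240),side=(282,172)).items():
    w=W[n][v-14:v+14,u-14:u+14].reshape(-1,3); k=w[(w[:,2]>.005)&(w[:,2]<.015)]; print(n,'tongue',k.mean(0),len(k))
    np.save('pics/t'+n,k)
for n,(u,v) in dict(can=(388,140),tape=(300,259),red=(450,250),red2=(456,210),red3=(432,162)).items(): print(n,W['top'][v,u])
t=D['top']['p'][180:250,330:450]; t2=D['top']['p'][150:260,180:290]
c=np.hstack([cv2.resize(t,None,fx=3.5,fy=3.5,interpolation=3),cv2.resize(t2,(245,245),interpolation=3)]); cv2.imwrite('pics/crop.png',c[:,:,::-1])
E
python3 m.py
```

```text
top (array([ 0.5208, -0.1902,  0.0205,  0.018 ]), 139)
top (array([ 0.5401, -0.2669,  0.0206,  0.0178]), 139)
top (array([ 0.5595, -0.345 ,  0.0251,  0.0246]), 249)
side (array([ 0.5181, -0.1892,  0.02  ,  0.0181]), 167)
side (array([ 0.5373, -0.2669,  0.02  ,  0.0183]), 188)
side (array([ 0.5565, -0.3443,  0.0255,  0.0245]), 370)
top rim (array([0.5873, 0.1218, 0.0716]), 251)
side rim (array([0.5847, 0.122 , 0.0721]), 260)
top grip [0.58254851 0.25579155 0.11325825] [0.01724352 0.02082748 0.00867746] 47
side grip [0.58066732 0.25411094 0.11220079] [0.01924889 0.0198857  0.00773319] 29
top tongue [0.46930998 0.16320349 0.00944812] 213
side tongue [0.46744396 0.16252384 0.00927996] 138
can [ 0.71286377 -0.25951775  0.15181364]
tape [ 0.41178574 -0.02979723 -0.00199533]
red [ 0.4353744  -0.44150512  0.04431948]
red2 [ 0.54664124 -0.46349066  0.04538442]
red3 [ 0.68452578 -0.40202109  0.04496228]
```

View pics/crop.png

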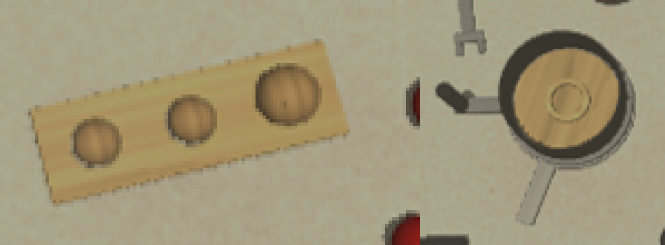

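The crop confirms it: of the three tray balls, the right-hand one at (412,207) is the big one (fitted radius 24.6 mm against 18 mm). It centres at (0.558,-0.345,0.025). The pot axis is (0.586,0.122). The handle sits at 91.9° and the tongue at 160.8°, which matches the 1.2 rad span. I'll approach the ball now.

```bash
python3 -m crank '[[[6.2,3.1,2.1,-0.5,0,0,0],[6.2,3.1,2.1,-0.5,0,0,0],[6.2,3.1,2.1,-0.5,0,0,0],[6.2,3.1,2.1,-0.5,0,0,0],[6.2,3.1,2.1,-1,0,0,0],[6.2,3.1,2.1,-1,0,0,0],[6.2,3.1,2.1,-1,0,0,0],[6.2,3.1,2.1,-1,0,0,0],[6.2,3.1,2.1,-1,0,0,0],[6.2,3.1,2.1,-1,0,0,0],[6.2,3.1,2.1,-1,0,0,0],[6.2,3.1,2.1,-1,0,0,0],[6.2,0.4,0.1,0,0,0,0],[6.2,0,0,0,0,0,0]]]' 30; python3 -c "
from h import *;print(manip.get_obs())"
```

```text
clock: 1.85
position: [0.5573, -0.3453, 0.131]
ee_rot: [0.989, 0.147, -0.0, -0.0]
ft_force: [-0.6, -0.1, 0.6]
grip_width: 0.725
grasp_force: 0.0
{'clock': 1.85, 'joint_pos': array([ 0.68502944,  0.48055455, -0.26982774,  1.48213928,  0.13314072,
        1.19753441, -0.88030203]), 'joint_velocities': array([ 0.02086169, -0.01345051,  0.0157983 ,  0.00442304,  0.00085277,
       -0.00086395,  0.00175723]), 'tau': array([-2.05135927e+00, -6.85050845e+01, -5.00556394e+00, -3.70002115e+01,
       -1.36845242e-01, -3.93204577e-02, -8.59430479e-02]), 'position': array([ 0.5572575 , -0.34534146,  0.13098464]), 'ee_rot': array([ 9.89152685e-01,  1.46890505e-01, -3.79418861e-04, -2.33920885e-05]), 'ft_force': array([-0.59434549, -0.10738683,  0.64820587]), 'torque': array([-0.02529457,  0.02231688,  0.00512066]), 'grasp_force': 0.0, 'grip_width': 0.7251906439957316}
```

```bash
python3 -m crank '[[[6.2,0,0,-2,0,0,0],[6.2,0,0,-2,0,0,0],[6.2,0,0,-2,0,0,0],[6.2,0,0,-2,0,0,0],[6.2,0,0,-2,0,0,0],[6.2,0,0,-1,0,0,0],[6.2,0,0,-1,0,0,0],[6.2,0,0,0,0,0,0],[4,0,0,0,0,0,0],[4,0,0,0,0,0,0],[4,0,0,0,0,0,0],[4,0,0,0,0,0,0],[4,0,0,0,0,0,0]]]' 30
python3 -m crank '[[[4,0,0,1,0,0,0],[4,0,0,2,0,0,0],[4,0,0,3,0,0,0],[4,0,0,3,0,0,0],[4,0,0,3,0,0,0],[4,0,0,3,0,0,0],[4,0,0,3,0,0,0],[4,0,0,0,0,0,0]]]'; python3 - <<'E'
from h import *
p,d=snap('side','s1'); q,_=snap('top','t1')
c=eyes.camera_params('side');T=np.array(c['world_from_camera']);x=np.linalg.inv(T)@[*manip.get_obs()['position'],1]
print(x[0]/x[2]*c['fx']+c['cx'],x[1]/x[2]*c['fy']+c['cy'])
u,v=int(x[0]/x[2]*c['fx']+c['cx']),int(x[1]/x[2]*c['fy']+c['cy'])
cv2.imwrite('pics/c1.png',cv2.resize(p[v-70:v+70,u-100:u+100,::-1],None,fx=3,fy=3))
E
```

```text
clock: 3.48
position: [0.5581, -0.3448, 0.0122]
ee_rot: [0.989, 0.147, 0.0, 0.0]
ft_force: [-2.2, 3.2, 6.4]
grip_width: 0.562
grasp_force: 30.8
clock: 4.47
position: [0.5589, -0.3459, 0.1956]
ee_rot: [0.989, 0.147, 0.002, 0.002]
ft_force: [-0.3, -0.1, -0.8]
grip_width: 0.566
grasp_force: 31.1
349.8157115577231 278.6005075069359
```

View pics/c1.png

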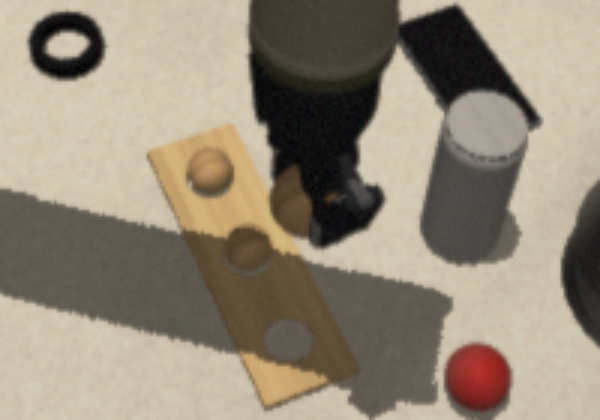

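The ball is held between the pads (crop 295,205), the tray hole is empty (290,340), and both small balls are still in their holes. Now I'll carry it over the pot.

```bash
python3 -m crank '[[[4,0.05,1,0,0,0,2],[4,0.1,2,0,0,0,4],[4,0.2,3,0,0,0,5],[4,0.2,3,0,0,0,5],[4,0.2,3,0,0,0,5],[4,0.2,3,0,0,0,5],[4,0.2,3,0,0,0,5],[4,0.2,3,0,0,0,5],[4,0.2,3,0,0,0,5],[4,0.2,3,0,0,0,5],[4,0.2,3,0,0,0,5],[4,0.2,3,0,0,0,5],[4,0.2,3,0,0,0,5],[4,0.2,3,0,0,0,5],[4,0.2,3,0,0,0,5],[4,0.2,3,0,0,0,5],[4,0.05,2,0,0,0,4],[4,0,1.7,0,0,0,0],[4,0,0,0,0,0,0],[4,0,0,0,0,0,0]]]'
python3 - <<'E'
from h import *
snap('side','s2'); snap('top','t2')
o=manip.get_obs();print(o['position'],o['joint_pos'].round(3))
W=cloud('side',np.load('pics/s2.npz')['d'])
c=eyes.camera_params('side');T=np.array(c['world_from_camera'])
pc=o['position']+[0,0,.013];x=np.linalg.inv(T)@[*pc,1]
u,v=int(x[0]/x[2]*c['fx']+c['cx']),int(x[1]/x[2]*c['fy']+c['cy'])
p=np.load('pics/s2.npz')['p'];cv2.imwrite('pics/c2.png',cv2.resize(p[v-60:v+70,u-90:u+90,::-1],None,fx=3,fy=3));print(u,v)
E
```

```text
clock: 7.08
position: [0.5879, 0.1408, 0.1912]
ee_rot: [0.664, 0.748, -0.0, 0.0]
ft_force: [-0.4, -0.3, -0.4]
grip_width: 0.567
grasp_force: 31.1
[0.5878689  0.14061247 0.19131605] [ 0.238  0.396 -0.701  1.543  0.262  1.299 -0.376]
326 121
```

View pics/c2.png

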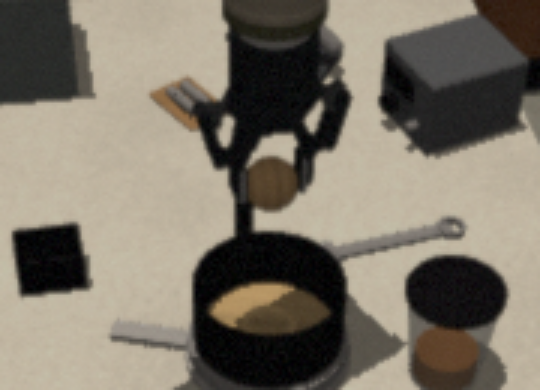

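The ball hangs centred between the fingers at crop (270,183). The pot is still about 19 mm away in y. I'll correct that and fit the held ball with the same side camera.

```bash
python3 -m crank '[[[4,-0.1,-0.9,0,0,0,0],[4,-0.1,-1,0,0,0,0],[4,0,0,0,0,0,0],[4,0,0,0,0,0,0]]]'
cat > fit.py <<'E'
from h import *
from scipy.optimize import least_squares
_,d=snap('side','s3'); W=cloud('side',d); o=manip.get_obs()
e=o['position']+[0,0,.013]
w=W.reshape(-1,3); p=np.load('pics/s3.npz')['p'].reshape(-1,3).astype(int)
k=w[(np.linalg.norm(w-e,axis=1)<.03)&(p[:,0]-p[:,2]>18)]
f=least_squares(lambda q:np.linalg.norm(k-q,axis=1)-.025,e,loss='soft_l1',f_scale=.001)
print(len(k),'ball',f.x,'tcp',o['position'],'ball-pot(side)',f.x[:2]-[.5847,.122])
E
python3 fit.py
```

```text
clock: 7.68
position: [0.5856, 0.1229, 0.1914]
ee_rot: [0.663, 0.748, 0.0, 0.0]
ft_force: [-0.1, 0.6, -0.6]
grip_width: 0.566
grasp_force: 31.1
261 ball [0.58487857 0.12249679 0.20404455] tcp [0.58558359 0.12316256 0.19143665] ball-pot(side) [0.00017857 0.00049679]
```

```bash
python3 -m crank '[[[4,0,0,-1,0,0,0],[4,0,0,-2,0,0,0],[4,0,0,-2,0,0,0],[4,0,0,-2,0,0,0],[4,0,0,-2,0,0,0],[4,0,0,-2,0,0,0],[4,0,0,-1,0,0,0],[4,0,0,-1,0,0,0],[4,0,0,-0.5,0,0,0],[4,0,0,0,0,0,0],[4,0,0,0,0,0,0]]]'
python3 -m crank '[[[4,0,0,-0.2,0,0,0],[4,0,0,-0.2,0,0,0],[4,0,0,-0.2,0,0,0],[4,0,0,0,0,0,0],[4,0,0,0,0,0,0]]]'
```

```text
clock: 9.1
position: [0.5859, 0.123, 0.0568]
ee_rot: [0.663, 0.748, 0.0, 0.0]
ft_force: [-0.2, 0.3, -0.4]
grip_width: 0.568
grasp_force: 31.1
clock: 9.72
position: [0.5856, 0.123, 0.0504]
ee_rot: [0.663, 0.748, 0.0, 0.0]
ft_force: [-0.4, -0.1, -1.4]
grip_width: 0.564
grasp_force: 31.1
```

```bash
python3 -m crank '[[[4,0,0,-0.1,0,0,0],[4,0,0,-0.1,0,0,0],[4,0,0,0,0,0,0],[4,0,0,0,0,0,0]]]'
python3 -m crank '[[[4,0,0,-0.1,0,0,0],[4,0,0,0,0,0,0],[4,0,0,0,0,0,0]]]'
```

```text
clock: 10.22
position: [0.5856, 0.1229, 0.0484]
ee_rot: [0.663, 0.748, 0.0, 0.0]
ft_force: [0.1, 0.0, -0.9]
grip_width: 0.566
grasp_force: 31.1
clock: 10.6
position: [0.5857, 0.123, 0.0474]
ee_rot: [0.663, 0.748, 0.0, 0.0]
ft_force: [0.3, 0.1, -1.3]
grip_width: 0.566
grasp_force: 31.1
```

```bash
python3 -m crank '[[[4,0,0,-0.05,0,0,0],[4,0,0,-0.05,0,0,0],[4,0,0,0,0,0,0]]]'
python3 -m crank '[[[4,0,0,-0.05,0,0,0],[4,0,0,0,0,0,0]]]'
```

```text
clock: 10.98
position: [0.5857, 0.1231, 0.0466]
ee_rot: [0.663, 0.748, 0.0, 0.0]
ft_force: [-0.4, -0.2, 3.5]
grip_width: 0.565
grasp_force: 31.4
clock: 11.22
position: [0.5857, 0.1231, 0.0462]
ee_rot: [0.663, 0.748, 0.0, 0.0]
ft_force: [-1.4, -0.0, 6.0]
grip_width: 0.564
grasp_force: 31.6
```

Contact is at z≈0.0468, as predicted. I'll relax slightly, release and withdraw.

```bash
python3 -m crank '[[[4,0,0,0.07,0,0,0],[4,0,0,0,0,0,0],[5.4,0,0,0,0,0,0],[6.2,0,0,0,0,0,0],[6.4,0,0,0,0,0,0],[6.4,0,0,0,0,0,0]]]'
python3 -m crank '[[[6.4,0,0,0.5,0,0,0],[6.4,0,0,1,0,0,0],[6.4,0,0,2,0,0,0],[6.4,0,0,2,0,0,0],[6.4,0,0,2,0,0,0],[6.4,0,0,3,0,0,0],[6.4,0,0,3,0,0,0],[6.4,0,0,2,0,0,0],[6.4,0,1.5,1,0,0,0],[6.4,0,3,0,0,0,0],[6.4,0,3,0,0,0,0],[6.4,0,3,0,0,0,0],[6.4,-0.4,2.7,0,0,0,0],[6.4,0,0,0,0,0,0]]]'
python3 - <<'E'
from h import *
from scipy.optimize import least_squares
for n in('side','top'):
    p,d=snap(n,n+'4'); W=cloud(n,d); e=np.array([.5847 if n=='side' else .5873,.122,.06])
    k=W.reshape(-1,3); k=k[(np.linalg.norm(k-e,axis=1)<.03)&(k[:,2]>.05)]
    f=least_squares(lambda q:np.linalg.norm(k-q,axis=1)-.025,e,loss='soft_l1',f_scale=.001)
    print(n,len(k),f.x,f.x-e)
p=np.load('pics/side4.npz')['p'];cv2.imwrite('pics/c4.png',cv2.resize(p[60:220,230:430,::-1],None,fx=3,fy=3))
print(manip.get_obs()['position'],manip.get_obs()['joint_pos'])
E
```

```text
clock: 11.98
position: [0.5856, 0.1229, 0.0464]
ee_rot: [0.663, 0.748, -0.0, -0.0]
ft_force: [0.1, -0.4, -0.3]
grip_width: 0.749
grasp_force: 0.0
clock: 13.72
position: [0.5797, 0.2588, 0.2109]
ee_rot: [0.661, 0.75, -0.0, -0.001]
ft_force: [0.1, 1.1, 0.3]
grip_width: 0.757
grasp_force: 0.0
side 219 [0.58503248 0.12307248 0.06000183] [3.32483270e-04 1.07247532e-03 1.82839238e-06]
top 262 [0.58780982 0.12203164 0.0598857 ] [ 5.09820530e-04  3.16382747e-05 -1.14304680e-04]
[0.58123634 0.25531028 0.21095661] [ 0.0478841   0.46002346 -0.72743576  1.42976384  0.30595725  1.36800022
 -0.56814958]
```

View pics/c4.png

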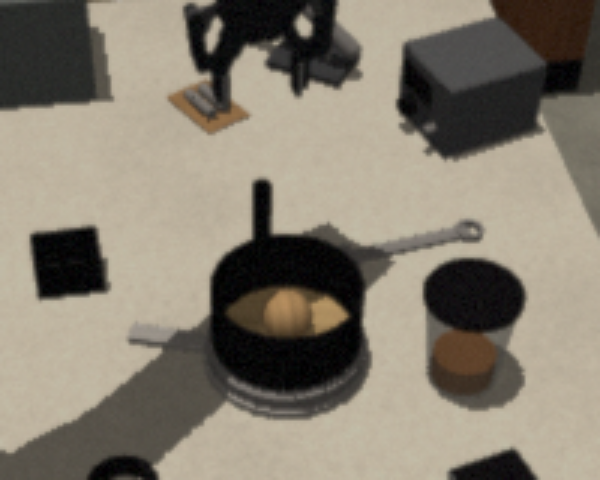

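The ball is seated in the ring: offset about 1 mm, centre z 0.060. The handle stands free at crop (262,210), below the gripper. I'll descend onto it.

```bash
python3 -m crank '[[[6.4,0,0.15,-1,0,0,-5],[6.4,0,0,-2,0,0,0],[6.4,0,0,-2,0,0,0],[6.4,0,0,-2,0,0,0],[6.4,0,0,-2,0,0,0],[6.4,0,0,-2,0,0,0],[6.4,0,0,-2,0,0,0],[6.4,0,0,-0.6,0,0,0],[6.4,0,0,0,0,0,0],[6.4,0,0,0,0,0,0]]]'
python3 -m crank '[[[4,0,0,0,0,0,0],[3,0,0,0,0,0,0],[2.4,0,0,0,0,0,0],[1,0,0,0,0,0,0],[1,0,0,0,0,0,0],[1,0,0,0,0,0,0],[1,0,0,0,0,0,0],[1,0,0,0,0,0,0]]]' 40
```

```text
clock: 15.08
position: [0.5821, 0.2568, 0.0764]
ee_rot: [0.695, 0.719, 0.001, 0.0]
ft_force: [0.1, -0.4, 0.0]
grip_width: 0.754
grasp_force: 0.0
clock: 16.08
position: [0.5818, 0.2565, 0.0758]
ee_rot: [0.695, 0.719, 0.0, 0.0]
ft_force: [-0.0, -0.3, 3.4]
grip_width: 0.224
grasp_force: 39.0
```

```bash
python3 -c "
import numpy as np
a=np.radians(91.8+np.linspace(0,68.9,13));P=100*.1345*np.c_[np.cos(a),np.sin(a)];print(np.diff(P,axis=0).round(2),P[-1]+[58.6,12.25])"
```

```text
[[-1.34 -0.11]
 [-1.33 -0.24]
 [-1.29 -0.37]
 [-1.25 -0.5 ]
 [-1.19 -0.62]
 [-1.13 -0.74]
 [-1.05 -0.85]
 [-0.95 -0.95]
 [-0.86 -1.04]
 [-0.75 -1.12]
 [-0.63 -1.19]
 [-0.51 -1.25]] [45.9058772  16.69541858]
```

```bash
python3 -m crank '[[[1,-0.67,-0.05,0,0,0,2.9],[1,-0.67,-0.06,0,0,0,2.9],[1,-0.67,-0.12,0,0,0,2.9],[1,-0.66,-0.12,0,0,0,2.9],[1,-0.65,-0.18,0,0,0,2.9],[1,-0.64,-0.19,0,0,0,2.9],[1,-0.63,-0.25,0,0,0,2.9],[1,-0.62,-0.25,0,0,0,2.9],[1,-0.6,-0.31,0,0,0,2.9],[1,-0.59,-0.31,0,0,0,2.9],[1,-0.57,-0.37,0,0,0,2.9],[1,-0.56,-0.37,0,0,0,2.9],[1,0,0,0,0,0,0],[1,0,0,0,0,0,0]]]'
```

```text
clock: 17.82
position: [0.5069, 0.2306, 0.0757]
ee_rot: [0.449, 0.893, 0.0, 0.0]
ft_force: [3.8, -1.4, 1.7]
grip_width: 0.22
grasp_force: 39.4
```

```bash
python3 -m crank '[[[1,-0.53,-0.42,0,0,0,2.9],[1,-0.52,-0.43,0,0,0,2.9],[1,-0.48,-0.47,0,0,0,2.9],[1,-0.47,-0.48,0,0,0,2.9],[1,-0.43,-0.52,0,0,0,2.9],[1,-0.43,-0.52,0,0,0,2.9],[1,-0.38,-0.56,0,0,0,2.9],[1,-0.37,-0.56,0,0,0,2.9],[1,-0.32,-0.59,0,0,0,2.9],[1,-0.31,-0.6,0,0,0,2.9],[1,-0.26,-0.62,0,0,0,2.9],[1,-0.25,-0.63,0,0,0,2.9],[1,0,0,0,0,0,0],[1,0,0,0,0,0,0],[1,0,0,0,0,0,0]]]'
cat > chk.py <<'E'
from h import *
from scipy.optimize import least_squares
for n in('side','top'):
    p,d=snap(n,n+'5'); W=cloud(n,d); e=np.array([.5847 if n=='side' else .5873,.122,.095])
    k=W.reshape(-1,3); k=k[(np.linalg.norm(k-e,axis=1)<.03)&(k[:,2]>.082)]
    f=least_squares(lambda q:np.linalg.norm(k-q,axis=1)-.025,e,loss='soft_l1',f_scale=.001)
    print(n,len(k),f.x,f.x-e)
    t=np.load(f'pics/t{n}.npy')[:,:2]-e[:2]; u=np.linalg.svd(t-t.mean(0))[2][0] if len(t)>2 else 0
    print('tongue ang mean',np.degrees(np.arctan2(*t.mean(0)[::-1])),'axis',np.degrees(np.arctan2(u[1],u[0])))
a=[np.load(f'pics/{n}5.npz')['p'][s] for n,s in(('top',np.s_[140:270,170:300]),('side',np.s_[90:220,240:370]))]
cv2.imwrite('pics/c5.png',cv2.resize(np.hstack(a)[:,:,::-1],None,fx=3,fy=3)); o=manip.get_obs();print(o['position'],o['ft_force'],np.degrees(np.arctan2(o['position'][1]-.1225,o['position'][0]-.586)))
E
python3 chk.py
```

```text
clock: 19.7
position: [0.4604, 0.1666, 0.0758]
ee_rot: [0.162, 0.987, 0.001, 0.001]
ft_force: [10.0, -0.6, -4.9]
grip_width: 0.221
grasp_force: 39.2
side 235 [0.58499307 0.12340624 0.0948338 ] [ 0.00029307  0.00140624 -0.0001662 ]
tongue ang mean 160.9347844809283 axis 162.26479474361068
top 282 [0.58796752 0.12215829 0.09459202] [ 0.00066752  0.00015829 -0.00040798]
tongue ang mean 160.75020538250362 axis 160.26324397952962
[0.46035996 0.16663894 0.07573886] [ 9.93963885 -0.12461483 -3.76644212] 160.6429766619192
```

View pics/c5.png

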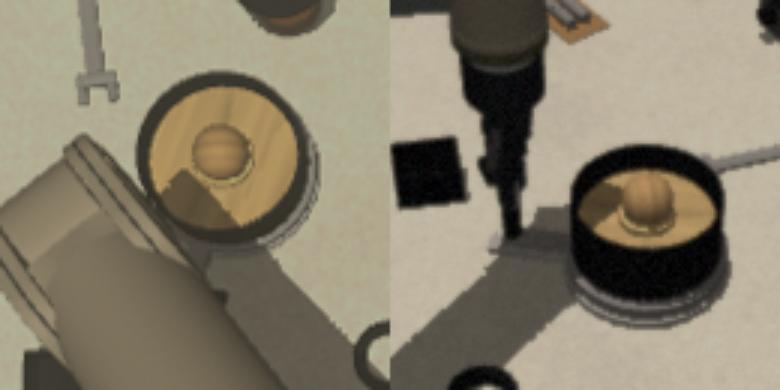

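The ball has risen 34.8 mm (z 0.0947) and is still in its ring at crop (220,152). The post is over the tongue, at 160.6° against 160.8° for the tongue. I'll ease the small radial strain, confirm it's steady and hand in.

```bash
python3 -m crank '[[[1,0.08,-0.02,0,0,0,0],[1,0,0,0,0,0,0],[1,0,0,0,0,0,0],[1,0,0,0,0,0,0],[1,0,0,0,0,0,0],[1,0,0,0,0,0,0]]]'; python3 chk.py && python3 -c "
from workcell import job;print(job.hand_in())"
```

```text
clock: 20.55
position: [0.4605, 0.1669, 0.0757]
ee_rot: [0.161, 0.987, 0.001, 0.001]
ft_force: [6.2, 0.4, -0.5]
grip_width: 0.222
grasp_force: 39.6
side 241 [0.58489307 0.12309605 0.09479818] [ 0.00019307  0.00109605 -0.00020182]
tongue ang mean 160.9347844809283 axis 162.26479474361068
top 285 [0.58754607 0.12197823 0.0945463 ] [ 2.46065952e-04 -2.17719074e-05 -4.53695089e-04]
tongue ang mean 160.75020538250362 axis 160.26324397952962
[0.46045453 0.16687909 0.07573683] [ 6.45921315  0.52835336 -0.243417  ] 160.5319993267951
the job is handed in; nothing more can be done
None
```

I handed the job in at about 20.7 s: the large ball is in the pot's ring and raised about 35 mm, and the gripper is still holding the lever over the tongue, within about 0.4° by measurement.

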